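Lay a large hex bolt in the length gauge

TASK

Take the long silver bolt that stands upright on its head and lay it on its side in the sloping cradle of the length gauge, its head tucked under the green lip and its shank down in both brass vees. Then push the red jaw in until the bolt is held between the jaw and the green end plate, its head fully home against the plate, and leave everything there. Do not disturb the short black bolt or the brass nut.

Things in the scene. Friction and masses are not known exactly. Their poses are not given: they have to be found in the camera images.
- bolt_mid (a point): Long silver hex bolt (loose, 0.55 kg), at mid-length on its axis. 135 mm long: hex head 36 mm across flats (41.6 across corners), 15 mm thick, then a round shank 24 mm in diameter, 120 mm long. z axis points from head to tip. Starts upright on its head on the bench (this point 67.5 mm up), at one of three spots. Balance point 59 mm from the head's end face
- bolt_head (a point): Centre of the end face of the long bolt's head (the face it stands on at the start)
- bolt_tip (a point): Centre of the flat end of the long bolt's shank, 135 mm from bolt_head
- cradle: Gauge's cradle, fixed; place and yaw vary. Origin: where a seated bolt's axis meets the green end plate's inner face, 70 mm over the bench. x axis along the seated bolt, head to tip, rising 15 degrees; y level; z square to both, up. In this frame (mm): end plate x -12 to 0, y -30 to 30, z -46 to 36; bed top z -45, x -22 to 214, y -32 to 32
- lip_edge (a point): Middle of the lower free edge of the green lip that overhangs from the end plate: at x 15, z 30 mm in the cradle frame (same axes); the lip is 44 mm wide (y), 6 mm thick. With the jaw back, plate to jaw is only 10 to 13 mm more than the bolt's length: a level bolt cannot come straight down past the lip; it goes in head first, tip raised, then is levelled
- vee_near (a point): Axis of the shank at the middle of the brass vee nearer the end plate: x 52 mm in the cradle frame (same axes). 90-degree vee opening upwards, 12 mm long (x 46 to 58); holds the 24 mm shank with its axis on the cradle's x axis; arms out to y -21 and 21, up to z 2 mm. Between the vees it is free down to the bed, with room for fingers
- vee_far (a point): The same for the other brass vee: x 118 mm in the cradle frame (x 112 to 124). The bolt's head is bigger than the shank: it must pass above the vees, and drops in between the near vee and the end plate
- jaw (a joint): Slide of the red jaw, m: 0 fully back, grows as it is pushed towards the end plate (cradle's -x), at most 0.030. Starts at 0 to 0.003; about 0.013 when it touches a fully seated bolt. Stays where it is left; about 3 N moves it alone, up to 12 N when it also pushes the bolt along the vees
- jaw_face (a point): Centre of the flat end of the jaw's steel pin (12 mm in diameter, 10 mm long) which touches the bolt's tip; on the cradle's x axis, at x = 148 mm minus the jaw's slide in the cradle frame. Same axes as the cradle
- jaw_back (a point): Centre, at the pin's height, of the red jaw block's outer face, 42 mm in +x from jaw_face: push here towards the cradle's -x. The block is 34 mm long, 36 mm wide, from 6 mm above this point to 44 mm below it. Same axes as the cradle
- short_bolt_mid (a point): Bystander: short black hex bolt standing on its head on the bench (loose), head 36 mm across flats, 60 mm tall; the point is at half its height on its axis, z axis up. Not to be disturbed
- nut_mid (a point): Bystander: large brass-coloured hex nut lying flat on the bench (loose), 36 mm across flats, 21 mm tall; the point is its centre, z axis up. Not to be disturbed
- stock_bin: Bystander: blue open-fronted bin of screws on the bench, fixed, 150 mm (x) by 100 mm (y), 75 mm tall; origin at the centre of its underside
Mind the look-alikes: they are no part of the job. What is meant by the part that bears bolt_mid is not orange, and is the smaller of those in its own colour.

How it is judged:
By the outcome, as a careful person would: the job done as asked, in the order asked, and still so for the second after the job is handed in, with the robot touching nothing.
It also fails if it takes over 50 s, if anything falls off the work surface, if the arm or the gripper's body presses on something with over 40 N, if the wrist force passes 120 N, or if a joint passes its speed limit or range.

ROBOT

A 6-joint arm with a two-finger parallel gripper is mounted at the origin on the work surface. World frame = base frame: x ahead of the robot, y to its left, z up, the work surface at z = 0. Lengths are in m, angles in rad, forces in N, time in s.
With the tool pointing down it reaches from about 0.275 to 1 m from the base axis. Payload 8.4 kg.
Tool frame: the origin (TCP) lies midway between the tips of the shut fingers; the grasp point (between the pads) lies 19 mm behind it; y points along the fingers, x is the direction in which the jaws open and shut, and the axes are right-handed (so a half turn about y gives the same grasp; the last joint's range is limited). The gripper opens to 85 mm and grips with 20 to 120 N. Pads are 22 mm wide; open, the fingers measure 114 mm over their backs; the gripper's body (76 mm by 85 mm) begins 54 mm behind the grasp point. The pads swing forward as they close: fully open they stand 13 mm farther back than shut.
Start: joints at [-1.155, 0.353, 1.633, -0, 1.155, -0.002], TCP at [0.254, -0.571, 0.231] pointing down, gripper open.
Joint ranges: [-2.63, 2.63], [-0.92, 2.1], [0.06, 2.66], [-1.3, 4.44], [0, 2.69], [-3.02, 3.02]. Speed limits (rad/s): [2.22, 2.22, 2.79, 3.14, 3.14, 3.14].

INTERFACE

Orientations are given as a rotation vector (axis times angle).
In Python, from rig import monitor, optics, ticket gives the robot as it stands. The module is installed in compiled form; this text tells all that it offers.
- The arm moves only by the shell command python3 -m handwheel 'ROWS' [OPENING] [FORCE]. ROWS is JSON, a list of rows, each a list of 2 entries, a list of its own where there are three numbers: the shift along the tool's x, y, z in m, then the turn, a rotation vector about the tool's x, y, z in rad. A call has 1 to 20 rows; each row is the pose to reach, as a shift and turn from the pose commanded when the call began, along the tool's axes at that moment; what a row does not reach only later rows make up. A row lasts 1/8 s, in which the tool goes at most 62.5 mm and 10.7 degrees, less where a joint would pass 70% of its speed; a pose out of reach is approached as far as the arm can. A call with a gripper value outside its range is refused whole. OPENING is the finger opening in m, from 0 to 0.0854, set as the call begins (- or left out, the last holds). The fingers move at their own pace and stop on an object; FORCE is the grip in N (left out, the last holds). Time passes only in rows, so rows that repeat a pose let the fingers close. It gives the time, the measured TCP pose, the force and the opening at its end, in the units of the state.
- monitor.sense(): the state, without advancing time (a new reading comes with each control period).
- optics.grab_frame(name): name is "side" or "top"; returns a dict with "img" (384x512x3 uint8, red, green, blue), "fx", "fy", "cx", "cy" (pixels), "R" (3x3) and "t" (3): a world point X has camera coordinates R X + t. Camera axes: x right, y down, z forward; pixel columns grow to the right and rows downward; lengths in m; the calibration is good to about 2 mm. A picture is of the moment at which its call begins. There is no depth.
- ticket.finish_job(): hands the job in, once; it reports no verdict.
The state is a dict: "clock": time; "joints": joint angles; "dq": joint speeds; "joint_efforts": joint torques, N m; "tcp_pos": TCP position; "eef_rot": TCP orientation; "ft_force": force on the tool from outside, world axes, zero at the start; "ft_torque": the same for the moment, N m; "gripper_width": finger opening in m.
Only numpy, scipy, OpenCV 4.12 (cv2) and the standard library are available. Lean on these libraries where they do the work, as an engineer would, in place of code of your own. Each camera call takes 0.05 s, during which the arm holds its last target. There are 200 camera calls.

## Working session

There is one attempt and no reset: what is moved stays moved. The work goes in short steps, Python scripts to look and compute and a shell command to move; the robot and the scene stay as the last step left them, time stands still between calls to the robot, and variables do not carry over. Pictures are saved under pics/ and viewed, about 8 in all and at most 12, crops included, and the job is handed in when it is done.

```bash
mkdir -p pics; cat > h.py <<'E'
import numpy as np, cv2, json
from rig import monitor, optics, ticket
from scipy.spatial.transform import Rotation as Ro
def snap(n,f):
    d=optics.grab_frame(n); cv2.imwrite(f'pics/{f}.png',d['img'][:,:,::-1]); np.savez(f'pics/{f}.npz',**d); return d
E
python3 - <<'E'
from h import *
a=snap('side','s0');b=snap('top','t0')
for d in(a,b): print(d['fx'],d['cx'],d['cy'],d['R'].round(3).tolist(),d['t'].round(3).tolist(), (-d['R'].T@d['t']).round(3))
print(monitor.sense())
E
```

```text
376.4887077724769 262.139042538389 185.56817256146252 [[0.986, -0.166, 0.022], [-0.099, -0.683, -0.724], [0.135, 0.712, -0.689]] [-0.577, 0.042, 1.012] [ 0.437 -0.788  0.74 ]
377.1355204410472 249.35337893281118 188.36574072138785 [[-0.008, -1.0, -0.015], [-0.998, 0.009, -0.066], [0.067, 0.014, -0.998]] [-0.122, 0.555, 0.984] [ 0.487 -0.14   1.016]
{'clock': 0.1, 'joints': array([-1.15538438e+00,  3.53588342e-01,  1.63405148e+00,  3.46192336e-05,
        1.15519972e+00, -2.41174522e-03]), 'dq': array([ 0.00032313, -0.00225801, -0.00158013,  0.00112777,  0.00189073,
       -0.00020823]), 'joint_efforts': array([-7.67926231e-04, -6.06357193e+01, -3.42819786e+01, -3.58439968e-05,
        3.85725492e-03,  2.94187680e-05]), 'tcp_pos': array([ 0.25344022, -0.57084543,  0.2306344 ]), 'eef_rot': array([-1.3776444 ,  0.89692269, -0.89523537]), 'ft_force': array([-0.34618952, -0.01299526,  0.18395409]), 'ft_torque': array([ 0.055273  ,  0.01700712, -0.01358898]), 'gripper_width': 0.08533449668080204}
```

View pics/s0.png

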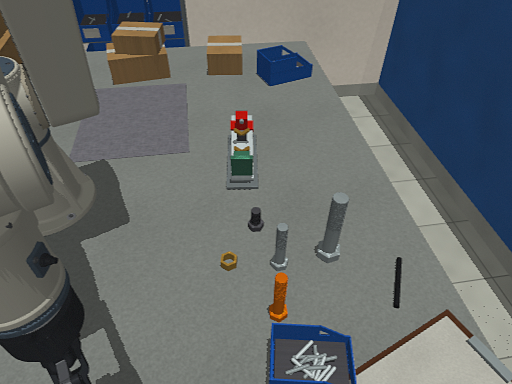

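View pics/t0.png

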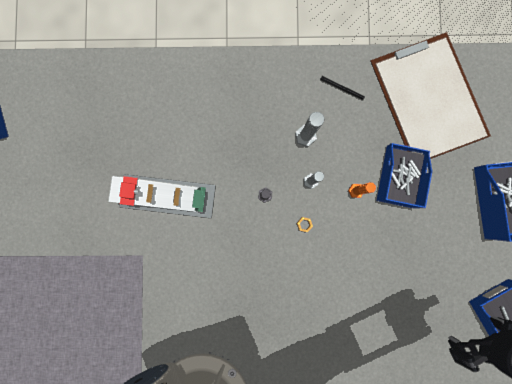

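The side view shows three upright bolts: large silver (331,228), smaller silver (280,247) and orange (279,297). The smaller silver one fits, being not orange and the smaller of its colour. I'll confirm it in an enlarged crop, and enlarge the gauge as well.

```bash
python3 - <<'E'
from h import *
s=cv2.imread('pics/s0.png');t=cv2.imread('pics/t0.png')
def c(i,x,y,w,h): return cv2.resize(i[y:y+h,x:x+w],None,fx=5,fy=5,interpolation=cv2.INTER_CUBIC)
A=c(s,212,100,60,95)  # 300x475
B=c(s,245,215,70,60)  #350x300
C=c(t,290,160,50,35) 
im=np.zeros((590,800,3),np.uint8)
im[:475,:300]=A; im[:300,310:660]=B; im[310:485,310:560]=C
cv2.imwrite('pics/c1.png',im)
D=cv2.resize(t[165:230,100:225],None,fx=6,fy=6,interpolation=cv2.INTER_CUBIC); cv2.imwrite('pics/c2.png',D)
E
```

```text
(no output)
```

View pics/c1.png

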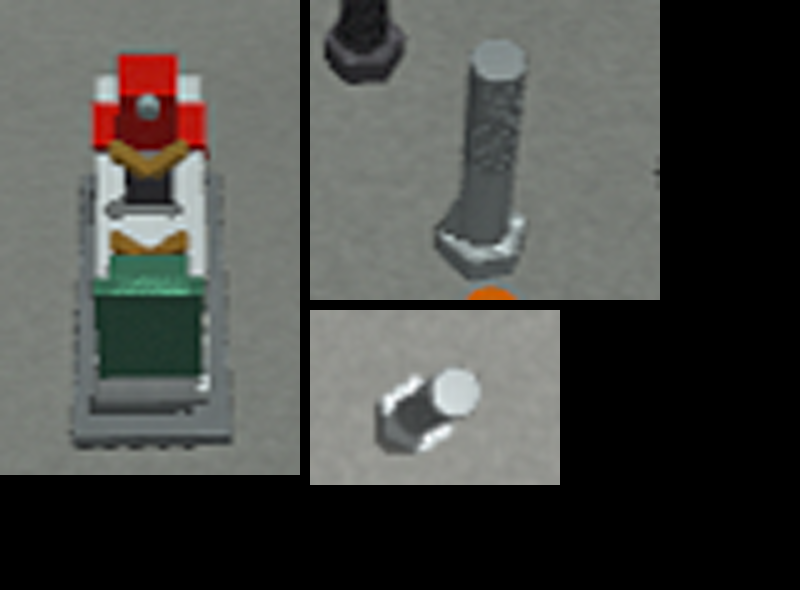

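View pics/c2.png

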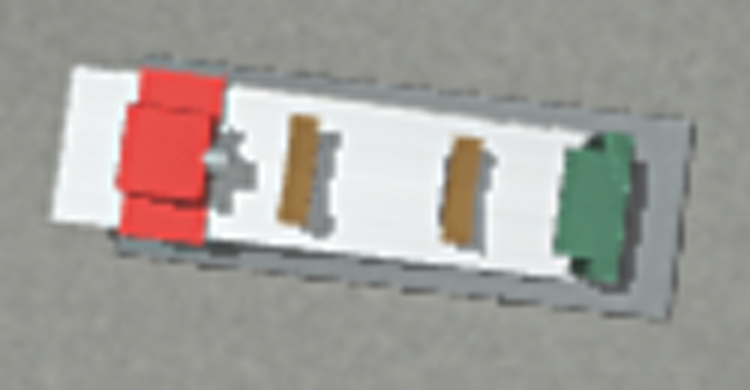

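The crop confirms the target: the smaller silver bolt, with its tip at about (282,227) in the side view and (319,176) in the top view. The gauge runs head (green, right in top view) to jaw (red, left). Next I'll fit the poses.

```bash
cat > fit.py <<'E'
from h import *
from scipy.optimize import least_squares
def proj(d,X):
    c=np.atleast_2d(X)@d['R'].T+d['t']; return np.c_[d['fx']*c[:,0]/c[:,2]+d['cx'],d['fy']*c[:,1]/c[:,2]+d['cy']]
S=dict(np.load('pics/s0.npz'));T=dict(np.load('pics/t0.npz'))
def CR(yaw): return Ro.from_euler('z',yaw)*Ro.from_euler('y',-np.radians(15))
if __name__=='__main__':
    top=[(46,-21,2,483,139),(58,-21,2,455,138),(46,21,2,473,245),(58,21,2,442,243),(112,-21,2,318,117),(124,-21,2,290,114),(112,21,2,305,224),(124,21,2,278,220),
     (214,-32,-45,75,65),(214,32,-45,52,220),(15,-22,36,567,148),(15,22,36,556,256),(0,-30,36,603,135),(-12,-30,36,632,135),(0,30,36,578,280),(-12,30,36,613,285)]
    side=[(-12,30,36,97,294),(-12,-30,36,205,292),(-12,30,-46,100,376),(-12,-30,-46,200,378),(118,21,2,108,145),(118,-21,2,190,145),(147,0,0,148,107)]
    top=np.array(top,float);side=np.array(side,float)
    pt=np.c_[(top[:,3]+.5)/6-.5+100,(top[:,4]+.5)/6-.5+165]
    ps=np.c_[(side[:,3]+.5)/5-.5+212,(side[:,4]+.5)/5-.5+100]
    def w(p,L): return CR(p[2]).apply(L[:,:3]/1000)+[p[0],p[1],.07]
    for wt,ws in((1,0),(0,1),(1,1)):
        f=lambda p:np.r_[wt*(proj(T,w(p,top))-pt).ravel(),ws*(proj(S,w(p,side))-ps).ravel()]
        r=least_squares(f,[.45,.0,1.6],loss='soft_l1'); print(r.x.round(4),np.degrees(r.x[2]).round(2))
    p=r.x; print((proj(T,w(p,top))-pt).round(1).tolist(),(proj(S,w(p,side))-ps).round(1).tolist())
    # bolt
    tt=np.array([(146+.5)/5-.5+290,(83+.5)/5-.5+160]);ts=np.array([(187+.5)/5-.5+245,(60.5)/5-.5+215])
    def ray(d,u,z):
        v=d['R'].T@[(u[0]-d['cx'])/d['fx'],(u[1]-d['cy'])/d['fy'],1];c=-d['R'].T@d['t'];return c+v*(z-c[2])/v[2]
    print('tip',ray(T,tt,.135),ray(S,ts,.135))
    g=least_squares(lambda X:np.r_[proj(T,X)[0]-tt,proj(S,X)[0]-ts],[.5,-.3,.1]);print('tri',g.x,g.fun)
    # others
    for n,d,u,z in(('short',T,(265,195),.06),('nut',T,(305,225),.02),('big',T,(316,121),.2),('orange',T,(369,188),.135),('bin',T,(408,175),.075)): print(n,ray(d,u,z).round(3))
    hh=np.array([[sx,sy] for sx,sy in((380,405),(378,445),(405,453),(418,375))])
E
python3 fit.py
```

```text
[0.5242 0.0043 1.4397] 82.49
[0.5275 0.0046 1.448 ] 82.97
[0.5249 0.0043 1.4423] 82.64
[[-0.0, 0.3], [-0.2, -0.1], [-0.6, -0.5], [-0.3, -0.8], [0.3, 0.4], [-0.1, 0.3], [0.1, -0.3], [-0.5, -0.3], [-0.2, 0.1], [-0.1, -0.4], [-0.2, -0.4], [-0.7, -0.3], [0.4, -0.6], [0.5, 0.0], [1.4, -0.2], [0.5, -0.5]] [[-1.8, -0.0], [-0.8, 0.2], [-1.1, 0.4], [0.0, -0.2], [0.3, 0.1], [-1.7, 0.1], [-0.5, 0.6]]
tip [ 0.57284543 -0.29065294  0.135     ] [ 0.57567271 -0.29182817  0.135     ]
tri [ 0.57456108 -0.29103616  0.13407104] [ 0.08209407 -0.69122843 -0.6208373   0.06058008]
short [ 0.534 -0.166  0.06 ]
nut [ 0.456 -0.272  0.02 ]
big [ 0.688 -0.276  0.2  ]
orange [ 0.544 -0.407  0.135]
bin [ 0.58  -0.523  0.075]
```

```bash
cat >> h.py <<'E'
BOLT=np.array([.574,-.291,0]); CP=np.array([.5258,.0045,.07]); YAW=np.radians(82.6)
def toolR(a,down,sx):  # tool y at azimuth a, 'down' rad below horizontal; x lateral horizontal, sign sx
    y=np.array([np.cos(down)*np.cos(a),np.cos(down)*np.sin(a),-np.sin(down)]); x=sx*np.array([-np.sin(a),np.cos(a),0])
    return Ro.from_matrix(np.c_[x,y,np.cross(x,y)])
def delta(p,R,s=None):
    s=s or monitor.sense(); R0=Ro.from_rotvec(s['eef_rot'])
    t=(R0.inv()*R).as_rotvec(); d=R0.inv().apply(p-s['tcp_pos'])
    print('shift',d.round(4).tolist(),'turn',t.round(3).tolist(),'n>=',round(max(np.linalg.norm(d)/.0625,np.degrees(np.linalg.norm(t))/10.7),1))
def st():
    s=monitor.sense(); print('clk',round(s['clock'],2),'q',s['joints'].round(2),'tcp',s['tcp_pos'].round(4),'F',s['ft_force'].round(1),'w',round(s['gripper_width'],4)); return s
E
python3 - <<'E'
from h import *
s=st(); print(Ro.from_rotvec(s['eef_rot']).as_matrix().round(2))
a=np.arctan2(-.291,.574)
for sx in(1,-1):
    R=toolR(a,np.pi/6,sx); delta(np.array([.45,-.27,.25]),R)
E
```

```text
clk 0.1 q [-1.16  0.35  1.63  0.    1.16 -0.  ] tcp [ 0.2534 -0.5708  0.2306] F [-0.3 -0.   0.2] w 0.0853
[[ 0.41 -0.    0.91]
 [-0.91  0.    0.41]
 [-0.   -1.    0.  ]]
shift [-0.1952, -0.0191, 0.3017] turn [-0.551, -2.005, -1.159] n>= 12.7
shift [-0.1952, -0.0191, 0.3017] turn [0.976, 0.802, -0.464] n>= 7.2
```

```bash
python3 -m handwheel '[[[-0.05,0,0.075],[0.244,0.2,-0.116]],[[-0.195,-0.019,0.302],[0.976,0.802,-0.464]],[[-0.195,-0.019,0.302],[0.976,0.802,-0.464]],[[-0.195,-0.019,0.302],[0.976,0.802,-0.464]],[[-0.195,-0.019,0.302],[0.976,0.802,-0.464]],[[-0.195,-0.019,0.302],[0.976,0.802,-0.464]],[[-0.195,-0.019,0.302],[0.976,0.802,-0.464]],[[-0.195,-0.019,0.302],[0.976,0.802,-0.464]],[[-0.195,-0.019,0.302],[0.976,0.802,-0.464]],[[-0.195,-0.019,0.302],[0.976,0.802,-0.464]],[[-0.195,-0.019,0.302],[0.976,0.802,-0.464]]]' 0.0854 100
python3 - <<'E'
from h import *
s=st(); print(Ro.from_rotvec(s['eef_rot']).as_matrix().round(2))
a=np.arctan2(-.291,.574); R=toolR(a,np.pi/6,-1); y=R.as_matrix()[:,1]
g=BOLT+[0,0,.085]
delta(g-.091*y,R); delta(g+.019*y,R)
E
```

```text
clock: 1.48
tcp_pos: [0.4584, -0.2657, 0.2542]
eef_rot: [-0.337, 0.53, -1.941]
ft_force: [0.7, 0.3, 0.7]
gripper_width: 0.0857
clk 1.48 q [-0.66 -0.01  2.52  2.66  0.45 -1.24] tcp [ 0.4584 -0.2657  0.2542] F [0.7 0.3 0.7] w 0.0857
[[-0.41  0.79  0.46]
 [-0.91 -0.35 -0.21]
 [-0.   -0.51  0.86]]
shift [-0.0276, 0.0946, -0.088] turn [0.007, 0.019, -0.04] n>= 2.1
shift [-0.0232, 0.2045, -0.0872] turn [0.007, 0.019, -0.04] n>= 3.6
```

```bash
python3 -m handwheel '[[[-0.014,0.047,-0.044],[0.004,0.01,-0.02]],[[-0.028,0.095,-0.088],[0.007,0.019,-0.04]],[[-0.028,0.095,-0.088],[0.007,0.019,-0.04]],[[-0.028,0.095,-0.088],[0.007,0.019,-0.04]],[[-0.028,0.095,-0.088],[0.007,0.019,-0.04]]]'
python3 - <<'E'
from h import *
s=st()
a=np.arctan2(-.291,.574); R=toolR(a,np.pi/6,-1); y=R.as_matrix()[:,1]
g=BOLT+[0,0,.085]
delta(g+.019*y,R)
snap('side','s1');t=snap('top','t1')
i=np.hstack([cv2.resize(cv2.imread('pics/s1.png')[150:320,180:380],None,fx=2.4,fy=2.4)[:, :400],cv2.resize(cv2.imread('pics/t1.png')[90:260,240:400],None,fx=2.4,fy=2.4)]); print(i.shape); cv2.imwrite('pics/c3.png',i)
E
```

```text
clock: 2.1
tcp_pos: [0.5045, -0.2548, 0.1312]
eef_rot: [-0.327, 0.532, -1.983]
ft_force: [0.5, 0.6, 1.3]
gripper_width: 0.0851
clk 2.1 q [-0.47  0.47  2.53  3.13  0.91 -1.57] tcp [ 0.5045 -0.2548  0.1312] F [0.5 0.6 1.3] w 0.0851
shift [0.001, 0.11, -0.0007] turn [0.001, 0.001, -0.002] n>= 1.8
(408, 784, 3)
```

View pics/c3.png

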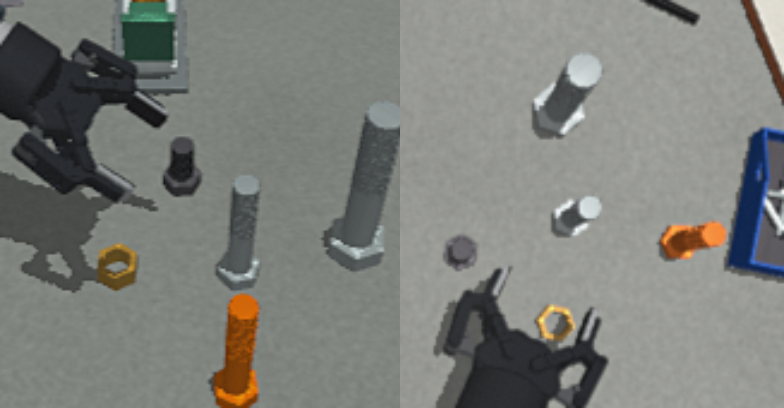

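The side crop shows the open gripper behind the nut and aimed at the smaller silver bolt (tip at 246,185). In the top crop the finger tips straddle its line. I'll advance and grip.

```bash
python3 -m handwheel '[[[0.0005,0.03,0],[0,0,0]],[[0.001,0.06,-0.0005],[0,0,0]],[[0.001,0.09,-0.0005],[0,0,0]],[[0.001,0.11,-0.0007],[0.001,0.001,-0.002]],[[0.001,0.11,-0.0007],[0.001,0.001,-0.002]],[[0.001,0.11,-0.0007],[0.001,0.001,-0.002]]]'; python3 -m handwheel '[[[0,0,0],[0,0,0]],[[0,0,0],[0,0,0]],[[0,0,0],[0,0,0]],[[0,0,0],[0,0,0]],[[0,0,0],[0,0,0]],[[0,0,0],[0,0,0]]]' 0.0 100;  python3 - <<'E'
from h import *
s=st()
E
```

```text
clock: 2.95
tcp_pos: [0.588, -0.2981, 0.0753]
eef_rot: [-0.327, 0.532, -1.986]
ft_force: [-1.0, -0.8, -0.7]
gripper_width: 0.0852
clock: 3.7
tcp_pos: [0.5888, -0.2985, 0.0751]
eef_rot: [-0.326, 0.531, -1.986]
ft_force: [-3.3, 1.1, 4.7]
gripper_width: 0.0218
clk 3.7 q [-0.47  0.66  2.33  3.14  0.9  -1.57] tcp [ 0.5888 -0.2985  0.0751] F [-3.3  1.1  4.7] w 0.0218
```

```bash
python3 -m handwheel '[[[0,-0.01,0.0173],[0,0,0]],[[0,-0.03,0.052],[0,0,0]],[[0,-0.055,0.0953],[0,0,0]],[[0,-0.08,0.1386],[0,0,0]],[[0,-0.1,0.1732],[0,0,0]],[[0,-0.1,0.1732],[0,0,0]]]' ; cat >> h.py <<'E'
Rc=Ro.from_euler('z',YAW)*Ro.from_euler('y',-np.radians(15))
M=Ro.from_matrix(np.c_[[0,-1,0],[-.5,0,-np.sqrt(.75)],np.cross([0,-1,0],[-.5,0,-np.sqrt(.75)])])
G=[85.,0.] # grasp distance from head, tilt correction deg (bolt vs tool)
def pose(xh,zh,b,yh=0,back=0,up=0):
    "bolt head centre (mm, cradle frame), tip raised b deg -> TCP pose"
    Rb=Rc*Ro.from_euler('y',-np.radians(b)); ax=Rb.apply([1,0,0]); R=Rb*M
    h=CP+Rc.apply(np.array([xh,yh,zh])/1000)+ax*back/1000+[0,0,up/1000]
    return h+ax*G[0]/1000+.019*R.as_matrix()[:,1],R
E
python3 - <<'E'
from h import *
s=st(); print(Ro.from_rotvec(s['eef_rot']).as_matrix()[2].round(3))
p,R=pose(12,0,28,back=100,up=60);print(p,R.as_matrix().round(2)); delta(p,R)
p,R=pose(12,0,28);print(p)
E
```

```text
clock: 4.45
tcp_pos: [0.5892, -0.2986, 0.2776]
eef_rot: [-0.324, 0.528, -1.986]
ft_force: [0.2, 0.0, -6.0]
gripper_width: 0.0216
clk 4.45 q [-0.47  0.14  2.28  3.13  0.33 -1.56] tcp [ 0.5892 -0.2986  0.2776] F [ 0.2  0.  -6. ] w 0.0216
[ 0.    -0.497  0.868]
[0.54526947 0.15440658 0.24076249] [[ 0.99  0.03  0.13]
 [-0.13  0.22  0.97]
 [-0.   -0.97  0.22]]
shift [-0.3842, -0.1934, -0.1532] turn [-0.552, -1.565, 1.163] n>= 10.9
[0.53584995 0.08188034 0.11256266]
```

```bash
python3 -m handwheel '[[[-0.03,-0.03,0.02],[-0.04,-0.11,0.083]],[[-0.384,-0.193,-0.153],[-0.552,-1.565,1.163]],[[-0.384,-0.193,-0.153],[-0.552,-1.565,1.163]],[[-0.384,-0.193,-0.153],[-0.552,-1.565,1.163]],[[-0.384,-0.193,-0.153],[-0.552,-1.565,1.163]],[[-0.384,-0.193,-0.153],[-0.552,-1.565,1.163]],[[-0.384,-0.193,-0.153],[-0.552,-1.565,1.163]],[[-0.384,-0.193,-0.153],[-0.552,-1.565,1.163]],[[-0.384,-0.193,-0.153],[-0.552,-1.565,1.163]],[[-0.384,-0.193,-0.153],[-0.552,-1.565,1.163]],[[-0.384,-0.193,-0.153],[-0.552,-1.565,1.163]],[[-0.384,-0.193,-0.153],[-0.552,-1.565,1.163]],[[-0.384,-0.193,-0.153],[-0.552,-1.565,1.163]],[[-0.384,-0.193,-0.153],[-0.552,-1.565,1.163]],[[-0.384,-0.193,-0.153],[-0.552,-1.565,1.163]],[[-0.384,-0.193,-0.153],[-0.552,-1.565,1.163]]]'
python3 - <<'E'
from h import *
s=st(); 
p,R=pose(12,0,28,back=100,up=60);delta(p,R)
snap('side','s2');snap('top','t2')
A=cv2.resize(cv2.imread('pics/s2.png')[30:200,190:290],None,fx=3.5,fy=3.5,interpolation=2);B=cv2.resize(cv2.imread('pics/t2.png')[130:260,90:215],None,fx=3.5,fy=3.5,interpolation=2)
i=np.zeros((596,800,3),np.uint8);i[:595,:350]=A;i[:455,355:355+437]=B; cv2.imwrite('pics/c4.png',i)
E
```

```text
clock: 6.45
tcp_pos: [0.5436, 0.1542, 0.2354]
eef_rot: [-1.342, 0.096, -0.102]
ft_force: [0.2, 0.4, -6.6]
gripper_width: 0.0214
clk 6.45 q [0.14 0.23 1.81 0.25 1.06 0.15] tcp [0.5436 0.1542 0.2354] F [ 0.2  0.4 -6.6] w 0.0214
shift [0.0016, -0.0052, 0.0016] turn [0.0, -0.003, -0.011] n>= 0.1Traceback (most recent call last):
  File "<stdin>", line 6, in <module>
ValueError: could not broadcast input array from shape (455,438,3) into shape (455,437,3)
```

```bash
python3 - <<'E'
from h import *
s=st(); 
p,R=pose(12,0,28,back=100,up=60);delta(p,R)
A=cv2.resize(cv2.imread('pics/s2.png')[30:200,190:290],None,fx=3.5,fy=3.5,interpolation=2);B=cv2.resize(cv2.imread('pics/t2.png')[130:260,90:215],None,fx=3.5,fy=3.5,interpolation=2)
i=np.zeros((596,800,3),np.uint8);i[:595,:350]=A;i[:455,355:355+438]=B; cv2.imwrite('pics/c4.png',i)
E
```

```text
clk 6.55 q [0.14 0.23 1.82 0.25 1.06 0.15] tcp [0.5433 0.1541 0.2363] F [ 0.3 -0.6 -5.4] w 0.0216
shift [0.0018, -0.0042, 0.0016] turn [-0.001, -0.004, -0.008] n>= 0.1
```

View pics/c4.png

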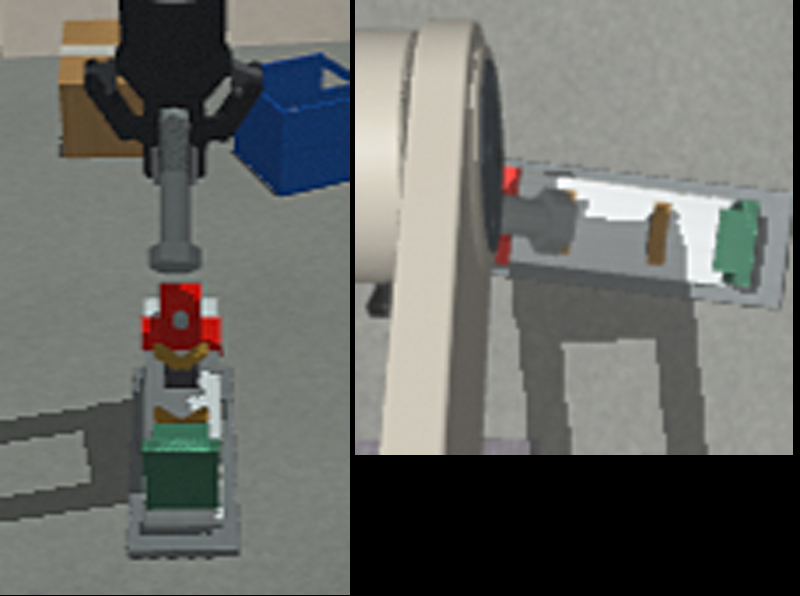

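```bash
cat > chk.py <<'E'
from fit import *
s=st()
R=Ro.from_rotvec(s['eef_rot']); p=s['tcp_pos']
def show(tilt,g):
    Rb=R*M.inv()*Ro.from_euler('y',-np.radians(tilt)); ax=Rb.apply([1,0,0]); gp=p-.019*R.as_matrix()[:,1]; h=gp-ax*g/1000
    a=np.linspace(0,2*np.pi,60); 
    def ring(x,r): return h+Rb.apply(np.c_[0*a+x,r*np.cos(a),r*np.sin(a)])
    sh=(lambda u:((u-[190,30]+.5)*3.5-.5)); th=(lambda u:(u-[90,130]+.5)*3.5-.5+[355,0])
    hd=np.r_[ring(0,.0195),ring(.015,.0195)]; tp=ring(.135,.012)
    a1=sh(proj(S,hd));a2=sh(proj(S,tp));b=th(proj(T,hd))
    print(tilt,g,'side head',a1.min(0).round(),a1.max(0).round(),'tip',a2.min(0).round(),a2.max(0).round(),'top head',b.min(0).round(),b.max(0).round())
    print('  cradle-frame head mm',Rc.inv().apply(h-CP)*1000,'axis elev',np.degrees(np.arcsin((Rc.inv().apply(ax))[2])), 'ycomp deg',np.degrees((Rc.inv().apply(ax))[1]))
for t in(-5,0,5): show(t,85)
show(0,80);show(0,90)
E
python3 chk.py
```

```text
clk 6.55 q [0.14 0.23 1.82 0.25 1.06 0.15] tcp [0.5433 0.1541 0.2363] F [ 0.3 -0.6 -5.4] w 0.0216
-5 85 side head [149. 235.] [200. 273.] tip [159.  90.] [190. 105.] top head [536. 186.] [585. 252.]
  cradle-frame head mm [110.92877642   2.26852842 107.37302604] axis elev 23.033603313111676 ycomp deg -0.3731009752788522
0 85 side head [149. 240.] [200. 274.] tip [159.  89.] [190. 101.] top head [529. 186.] [582. 251.]
  cradle-frame head mm [114.12532671   2.30822057 100.68220372] axis elev 28.033419152008836 ycomp deg -0.3998561835699345
5 85 side head [149. 244.] [200. 273.] tip [158.  88.] [190.  98.] top head [522. 186.] [578. 251.]
  cradle-frame head mm [117.89286188   2.34339813  94.29541627] axis elev 33.03321699500664 ycomp deg -0.4235682448642799
0 80 side head [149. 234.] [200. 267.] tip [159.  82.] [190.  95.] top head [522. 185.] [575. 250.]
  cradle-frame head mm [118.53855682   2.27332654 103.03213614] axis elev 28.033419152008836 ycomp deg -0.3998561835699345
0 90 side head [149. 247.] [200. 280.] tip [159.  95.] [190. 107.] top head [537. 187.] [589. 252.]
  cradle-frame head mm [109.7120966    2.34311461  98.3322713 ] axis elev 28.033419152008836 ycomp deg -0.3998561835699345
```

```bash
python3 - <<'E'
from h import *
A=cv2.resize(cv2.imread('pics/s2.png')[50:115,215:265],None,fx=9,fy=9,interpolation=2);B=cv2.resize(cv2.imread('pics/t2.png')[175:215,135:175],None,fx=9,fy=9,interpolation=2)
i=np.zeros((590,800,3),np.uint8);i[:585,:399]=A[:,:399];i[:360,405:765]=B; cv2.imwrite('pics/c5.png',cv2.convertScaleAbs(i,alpha=1.5))
E
```

```text
(no output)
```

View pics/c5.png

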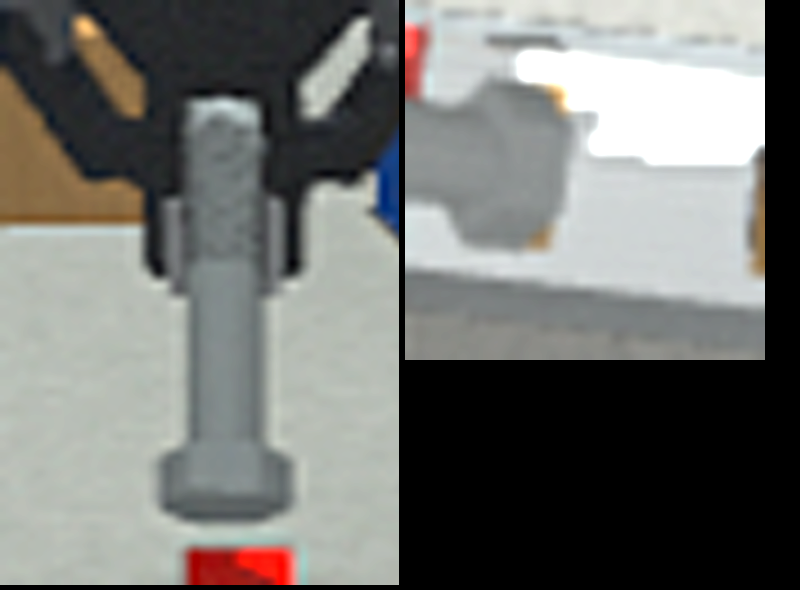

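```bash
cat > chk2.py <<'E'
from fit import *
s=st()
R=Ro.from_rotvec(s['eef_rot']); p=s['tcp_pos']; a=np.linspace(0,2*np.pi,90)
def feats(v):
    tilt,g,dz,L=v
    Rb=R*M.inv()*Ro.from_euler('y',-np.radians(tilt)); ax=Rb.apply([1,0,0]); gp=p+R.as_matrix()[:,1]*(dz/1000-.019); h=gp-ax*g/1000
    ring=lambda x,r: h+Rb.apply(np.c_[0*a+x,r*np.cos(a),r*np.sin(a)])
    hd=np.r_[ring(0,.0195),ring(.015,.0195)]; tp=ring(L/1000,.012)
    A=proj(S,hd);B=proj(S,tp);C=proj(T,hd)
    return np.array([B[:,1].min(),B[:,1].max(),A[:,1].min(),A[:,1].max(),C[:,0].min(),C[:,0].max(),A[:,0].min(),A[:,0].max(),B[:,0].min(),B[:,0].max(),C[:,1].min(),C[:,1].max()])
obs=np.array([60.2,63.2,99,107.6,139.3,152.9,232.1,247.4,234.9,244,183.5,202.4])
for fixed in(dict(),dict(L=135),dict(L=135,dz=0)):
    def f(u):
        v=np.array([u[0],u[1],fixed.get('dz',u[2]),fixed.get('L',u[3])]); return np.r_[(feats(v)-obs)[:6],(u[2]/20),(u[3]-135)/40]
    r=least_squares(f,[0,85,0,135]);print(r.x.round(1)); v=[r.x[0],r.x[1],fixed.get('dz',r.x[2]),fixed.get('L',r.x[3])];print((feats(v)-obs).round(1))
E
python3 chk2.py
```

```text
clk 6.55 q [0.14 0.23 1.82 0.25 1.06 0.15] tcp [0.5433 0.1541 0.2363] F [ 0.3 -0.6 -5.4] w 0.0216
[ -0.2  82.4   4.7 122.6]
[-0.2  0.2 -0.4  0.5 -0.7  0.7  0.2 -0.6  0.1 -0.1 -0.8 -1.1]
[ -8.7  77.   19.  135. ]
[-1.4  0.2 -0.7  1.9  0.3 -0.4  0.2 -0.6  0.3 -0.1 -0.8 -1.1]
[  2.2  89.1   0.  135. ]
[-3.8 -3.6  1.4  1.7  1.   2.9  0.2 -0.6  0.  -0.2 -0.5 -0.8]
```

The tip's dark upper edge is occlusion by the palm; with length left free, the fit gives no tilt in the grip. I'll move to a close standoff on the insertion line and check there.

```bash
sed -i 's/^G=.*/G=[83.4,0.]/; s/+\.019\*R\.as_matrix/+.0165*R.as_matrix/' h.py; python3 - <<'E'
from h import *
s=st(); 
p,R=pose(12,0,28,yh=-1,back=100,up=10);delta(p,R)
p,R=pose(12,0,28,yh=-1,back=45,up=10);delta(p,R)
E
```

```text
clk 6.55 q [0.14 0.23 1.82 0.25 1.06 0.15] tcp [0.5433 0.1541 0.2363] F [ 0.3 -0.6 -5.4] w 0.0216
shift [0.0032, 0.0428, -0.0111] turn [-0.001, -0.004, -0.008] n>= 0.7
shift [0.0036, 0.0702, -0.0587] turn [-0.001, -0.004, -0.008] n>= 1.5
```

```bash
python3 -m handwheel '[[[0.0016,0.0214,-0.0055],[0,-0.002,-0.004]],[[0.0032,0.0428,-0.0111],[-0.001,-0.004,-0.008]],[[0.0034,0.056,-0.035],[-0.001,-0.004,-0.008]],[[0.0036,0.0702,-0.0587],[-0.001,-0.004,-0.008]],[[0.0036,0.0702,-0.0587],[-0.001,-0.004,-0.008]],[[0.0036,0.0702,-0.0587],[-0.001,-0.004,-0.008]],[[0.0036,0.0702,-0.0587],[-0.001,-0.004,-0.008]],[[0.0036,0.0702,-0.0587],[-0.001,-0.004,-0.008]]]'
python3 - <<'E'
from h import *
snap('side','s3');snap('top','t3')
s=st(); p,R=pose(12,0,28,yh=-1,back=45,up=10);delta(p,R)
A=cv2.resize(cv2.imread('pics/s3.png')[90:180,212:275],None,fx=6,fy=6,interpolation=2);B=cv2.resize(cv2.imread('pics/t3.png')[170:225,145:215],None,fx=6,fy=6,interpolation=2)
i=np.zeros((560,800,3),np.uint8);i[:540,:378]=A;i[:330,380:800]=B; cv2.imwrite('pics/c6.png',cv2.convertScaleAbs(i,alpha=1.2))
E
```

```text
clock: 7.55
tcp_pos: [0.5434, 0.1134, 0.1577]
eef_rot: [-1.341, 0.08, -0.112]
ft_force: [-0.0, -0.7, -4.8]
gripper_width: 0.0213
clk 7.65 q [0.07 0.31 1.91 0.29 0.9  0.02] tcp [0.5432 0.1132 0.1574] F [ 0.5  0.3 -5.4] w 0.0212
shift [-0.0023, 0.0025, -0.0015] turn [-0.001, 0.003, 0.005] n>= 0.1
```

View pics/c6.png

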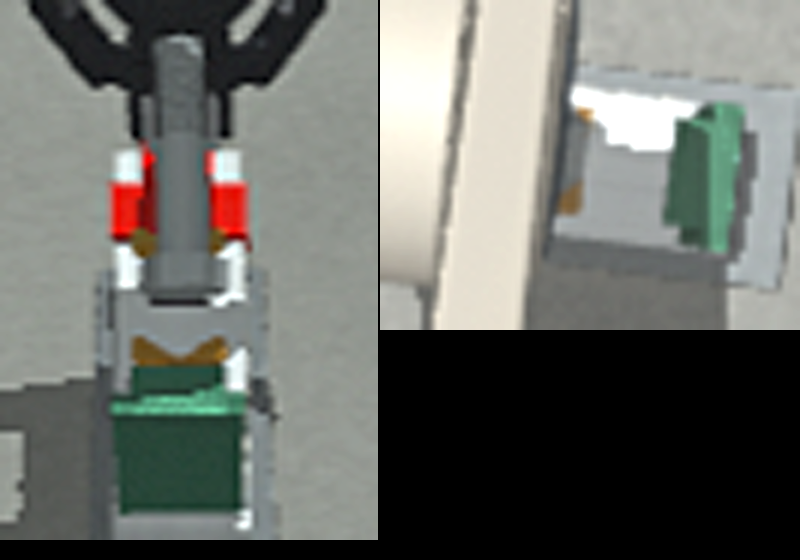

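```bash
python3 - <<'E'
from fit import *
s=st();R=Ro.from_rotvec(s['eef_rot']);p=s['tcp_pos'];a=np.linspace(0,2*np.pi,90)
for g,dz in((83.4,2.5),(82.2,4.7),(84.6,0)):
    Rb=R*M.inv(); ax=Rb.apply([1,0,0]); h=p-(.019-dz/1000)*R.as_matrix()[:,1]-ax*g/1000
    ring=lambda x,r: h+Rb.apply(np.c_[0*a+x,r*np.cos(a),r*np.sin(a)])
    q=(proj(S,np.r_[ring(0,.0195),ring(.015,.0195)])-[212,90]+.5)*6-.5; sh=(proj(S,np.r_[ring(.03,.012)])-[212,90]+.5)*6-.5
    print(q.min(0).round(),q.max(0).round(),sh.min(0).round(),sh.max(0).round(),'head cradle',(Rc.inv().apply(h-CP)*1000).round(1),Rc.inv().apply(ax).round(3))
L=np.array([[46,21,2],[46,-21,2],[46,0,-17],[-12,30,36],[-12,-30,36],[15,22,30],[15,-22,30],[15,22,36],[15,-22,36]])/1000
print(((proj(S,Rc.apply(L)+CP)-[212,90]+.5)*6-.5).round())
E
```

```text
clk 7.65 q [0.07 0.31 1.91 0.29 0.9  0.02] tcp [0.5432 0.1132 0.1574] F [ 0.5  0.3 -5.4] w 0.0212
[141. 254.] [226. 302.] [156. 225.] [209. 236.] head cradle [55.9 -3.7 33.2] [0.883 0.005 0.47 ]
[141. 255.] [226. 303.] [157. 225.] [209. 236.] head cradle [56.9 -3.7 31.6] [0.883 0.005 0.47 ]
[140. 253.] [226. 301.] [156. 224.] [209. 235.] head cradle [54.9 -3.6 35.2] [0.883 0.005 0.47 ]
[[132. 353.]
 [221. 353.]
 [177. 377.]
 [108. 412.]
 [243. 411.]
 [127. 371.]
 [224. 370.]
 [126. 363.]
 [224. 362.]]
```

```bash
sed -i 's/CP=np.array(\[.5258/CP=np.array([.5268/; s/radians(82.6)/radians(82.7)/' h.py; python3 - <<'E'
from h import *
s=st(); 
for b in(45,20,0):
    p,R=pose(14,0,28,back=b);delta(p,R)
E
```

```text
clk 7.65 q [0.07 0.31 1.91 0.29 0.9  0.02] tcp [0.5432 0.1132 0.1574] F [ 0.5  0.3 -5.4] w 0.0212
shift [-0.0026, 0.0123, -0.0016] turn [-0.001, 0.002, 0.006] n>= 0.2
shift [-0.0027, 0.0247, -0.0233] turn [-0.001, 0.002, 0.006] n>= 0.5
shift [-0.0027, 0.0347, -0.0406] turn [-0.001, 0.002, 0.006] n>= 0.9
```

```bash
python3 -m handwheel '[[[-0.0013,0.006,-0.0008],[0,0.001,0.003]],[[-0.0026,0.0123,-0.0016],[-0.001,0.002,0.006]],[[-0.0027,0.0185,-0.0125],[-0.001,0.002,0.006]],[[-0.0027,0.0247,-0.0233],[-0.001,0.002,0.006]],[[-0.0027,0.0247,-0.0233],[-0.001,0.002,0.006]],[[-0.0027,0.0247,-0.0233],[-0.001,0.002,0.006]],[[-0.0027,0.0247,-0.0233],[-0.001,0.002,0.006]]]'
cat >> h.py <<'E'
def where():
    s=st();R=Ro.from_rotvec(s['eef_rot']);Rb=R*M.inv();ax=Rb.apply([1,0,0]);h=s['tcp_pos']-.0165*R.as_matrix()[:,1]-ax*G[0]/1000
    c=Rc.inv().apply(ax);print('head',(Rc.inv().apply(h-CP)*1000).round(1),'b',np.degrees(np.arcsin(c[2])).round(1),'yaw',np.degrees(c[1]).round(1),'Fc',Rc.inv().apply(s['ft_force']).round(1))
E
python3 - <<'E'
from h import *
where(); p,R=pose(14,0,28,back=20);delta(p,R);p,R=pose(14,0,28,back=0);delta(p,R)
E
```

```text
clock: 8.52
tcp_pos: [0.5387, 0.0963, 0.128]
eef_rot: [-1.342, 0.086, -0.108]
ft_force: [0.2, 0.3, -6.5]
gripper_width: 0.0214
clk 8.53 q [ 0.03  0.35  1.93  0.3   0.85 -0.04] tcp [0.5387 0.0963 0.128 ] F [ 0.2  0.3 -6.5] w 0.0214
head [31.4 -0.1  9.4] b 28.0 yaw -0.0 Fc [-1.4 -0.1 -6.4]
shift [-0.0001, 0.0, 0.0003] turn [0.0, -0.001, -0.0] n>= 0.0
shift [-0.0001, 0.01, -0.0171] turn [0.0, -0.001, -0.0] n>= 0.3
```

```bash
python3 -m handwheel '[[[0,0.0025,-0.0043],[0,0,0]],[[0,0.005,-0.0086],[0,0,0]],[[0,0.0075,-0.0128],[0,0,0]],[[0,0.01,-0.017],[0,0,0]],[[0,0.01,-0.017],[0,0,0]],[[0,0.01,-0.017],[0,0,0]]]'
python3 - <<'E'
from h import *
where()
for q in((12,0,22),(10,0,16),(8,0,10),(7,0.3,5),(6,.6,2)):
    p,R=pose(*q);delta(p,R)
snap('side','s4')
E
```

```text
clock: 9.28
tcp_pos: [0.5366, 0.0821, 0.1142]
eef_rot: [-1.342, 0.087, -0.108]
ft_force: [0.3, 0.4, -5.8]
gripper_width: 0.0216
clk 9.28 q [ 0.01  0.36  1.95  0.31  0.82 -0.07] tcp [0.5366 0.0821 0.1142] F [ 0.3  0.4 -5.8] w 0.0216
head [13.9  0.2 -0.2] b 28.0 yaw -0.1 Fc [-1.1 -0.2 -5.7]
shift [0.0001, 0.0075, 0.0004] turn [-0.104, -0.001, -0.001] n>= 0.6
shift [0.0001, 0.0155, -0.0002] turn [-0.209, -0.001, -0.001] n>= 1.1
shift [0.0002, 0.0235, -0.0016] turn [-0.314, -0.001, -0.001] n>= 1.7
shift [0.0002, 0.0299, -0.0028] turn [-0.401, -0.001, -0.001] n>= 2.1
shift [0.0002, 0.0337, -0.0042] turn [-0.454, -0.001, -0.001] n>= 2.4
```

```bash
python3 -m handwheel '[[[0,0.0037,0.0002],[-0.052,0,0]],[[0,0.0075,0.0004],[-0.104,0,0]],[[0.0001,0.0115,0],[-0.156,0,0]],[[0.0001,0.0155,-0.0002],[-0.209,0,0]],[[0.0001,0.0195,-0.001],[-0.262,0,0]],[[0.0002,0.0235,-0.0016],[-0.314,0,0]],[[0.0002,0.0235,-0.0016],[-0.314,0,0]],[[0.0002,0.0235,-0.0016],[-0.314,0,0]]]'
python3 - <<'E'
from h import *
where()
for q in((7,0.5,5),(6,.5,1),(6,0,0)):
    p,R=pose(*q);delta(p,R)
E
```

```text
clock: 10.32
tcp_pos: [0.5372, 0.0859, 0.091]
eef_rot: [-1.654, 0.107, -0.096]
ft_force: [-0.7, -0.2, -5.5]
gripper_width: 0.0213
clk 10.32 q [ 0.21  0.42  1.9  -0.11  0.85  0.41] tcp [0.5372 0.0859 0.091 ] F [-0.7 -0.2 -5.5] w 0.0213
head [8.2 0.1 0. ] b 10.1 yaw -0.1 Fc [-1.7  0.7 -5.2]
shift [0.0, 0.0064, 0.0006] turn [-0.088, -0.0, -0.001] n>= 0.5
shift [0.0, 0.012, 0.0008] turn [-0.158, -0.0, -0.001] n>= 0.8
shift [0.0, 0.0138, 0.0012] turn [-0.176, -0.0, -0.001] n>= 0.9
```

```bash
python3 -m handwheel '[[[0,0.0032,0.0003],[-0.044,0,0]],[[0,0.0064,0.0006],[-0.088,0,0]],[[0,0.009,0.0007],[-0.123,0,0]],[[0,0.012,0.0008],[-0.158,0,0]],[[0,0.012,0.0008],[-0.158,0,0]],[[0,0.012,0.0008],[-0.158,0,0]]]'
python3 - <<'E'
from h import *
where()
for q in((6,.5,0),(6,-1,0),(6,-2.5,0)):
    p,R=pose(*q);delta(p,R)
snap('side','s5');snap('top','t5')
A=cv2.resize(cv2.imread('pics/s5.png')[90:180,212:275],None,fx=6,fy=6,interpolation=2);B=cv2.resize(cv2.imread('pics/t5.png')[170:225,145:215],None,fx=6,fy=6,interpolation=2)
i=np.zeros((560,800,3),np.uint8);i[:540,:378]=A;i[:330,380:800]=B; cv2.imwrite('pics/c7.png',cv2.convertScaleAbs(i,alpha=1.2))
E
```

```text
clock: 11.08
tcp_pos: [0.5372, 0.0853, 0.0791]
eef_rot: [-1.812, 0.117, -0.09]
ft_force: [0.7, 0.2, -5.7]
gripper_width: 0.0215
clk 11.07 q [ 0.29  0.48  1.87 -0.28  0.92  0.61] tcp [0.5372 0.0853 0.0791] F [ 0.7  0.2 -5.7] w 0.0215
head [5.7 0.  0.7] b 1.0 yaw -0.1 Fc [-1.2 -0.6 -5.6]
shift [-0.0001, 0.0013, 0.0008] turn [-0.018, -0.001, -0.001] n>= 0.1
shift [-0.0001, 0.0026, 0.0015] turn [-0.018, -0.001, -0.001] n>= 0.1
shift [-0.0001, 0.0039, 0.0023] turn [-0.018, -0.001, -0.001] n>= 0.1
```

View pics/c7.png

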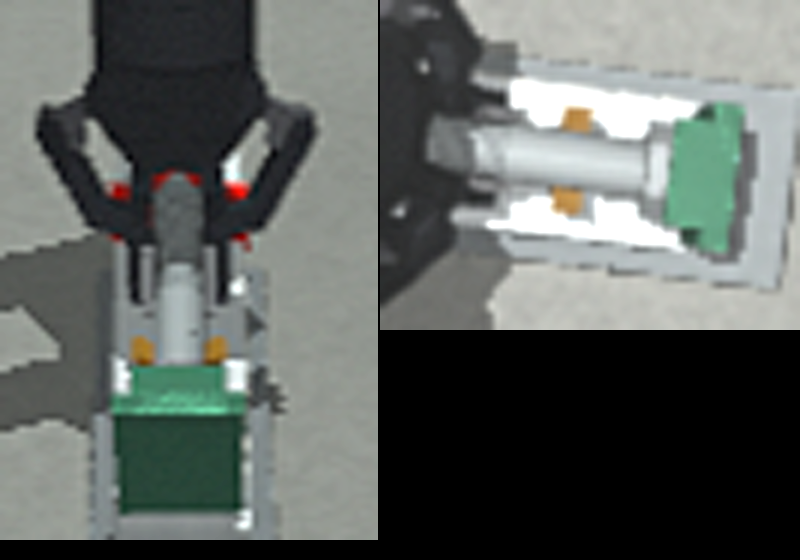

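The head is tucked under the lip. The shank is centred between the near vee's arms, at 181 against 180 in the side crop and 159 against 159 in the top crop. I'll lower it until it touches.

```bash
python3 -m handwheel '[[[0,0.0013,0.0008],[-0.018,0,0]],[[0,0.0013,0.0008],[-0.018,0,0]],[[0,0.0026,0.0015],[-0.018,0,0]],[[0,0.0026,0.0015],[-0.018,0,0]]]'
python3 -c "
from h import *
where()"
```

```text
clock: 11.68
tcp_pos: [0.5372, 0.0856, 0.0774]
eef_rot: [-1.833, 0.118, -0.089]
ft_force: [-5.3, -4.1, 12.6]
gripper_width: 0.0213
clk 11.68 q [ 0.31  0.48  1.86 -0.3   0.93  0.63] tcp [0.5372 0.0856 0.0774] F [-5.3 -4.1 12.6] w 0.0213
head [5.8 0.1 0.6] b -0.2 yaw -0.0 Fc [-1.3  4.8 13.4]
```

```bash
python3 -m handwheel '[[[0,-0.001,-0.0005],[0,0,0]],[[0,-0.001,-0.0005],[0,0,0]],[[0,-0.001,-0.0005],[0,0,0]],[[0,-0.001,-0.0005],[0,0,0]]]' 0.06
python3 - <<'E'
from h import *
where();snap('side','s6');snap('top','t6')
A=cv2.resize(cv2.imread('pics/s6.png')[90:180,212:275],None,fx=6,fy=6,interpolation=2);B=cv2.resize(cv2.imread('pics/t6.png')[170:225,145:215],None,fx=6,fy=6,interpolation=2)
i=np.zeros((560,800,3),np.uint8);i[:540,:378]=A;i[:330,380:800]=B; cv2.imwrite('pics/c8.png',cv2.convertScaleAbs(i,alpha=1.2))
E
```

```text
clock: 12.18
tcp_pos: [0.5373, 0.0861, 0.077]
eef_rot: [-1.831, 0.118, -0.089]
ft_force: [-0.1, 0.7, 0.4]
gripper_width: 0.0601
clk 12.18 q [ 0.31  0.49  1.86 -0.3   0.93  0.63] tcp [0.5373 0.0861 0.077 ] F [-0.1  0.7  0.4] w 0.0601
head [ 6.2  0.  -0.1] b -0.1 yaw -0.0 Fc [0.8 0.2 0.2]
```

View pics/c8.png

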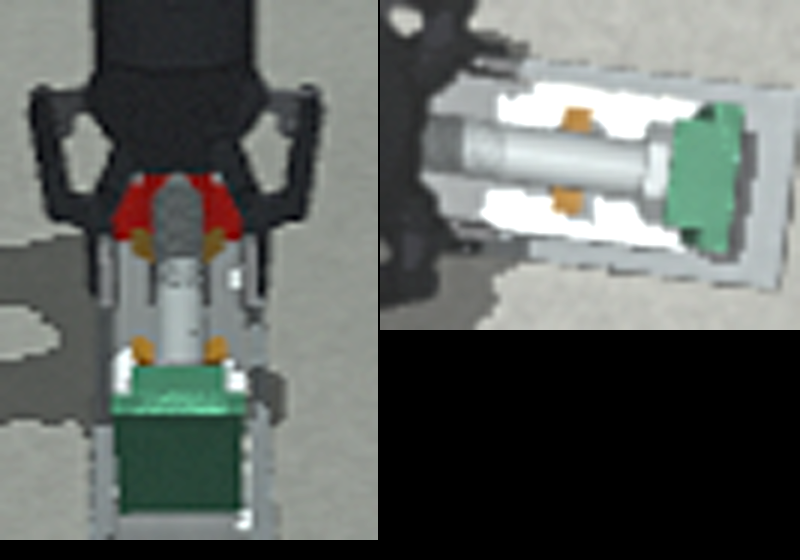

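The bolt rests down in both vees with the head under the lip, and the wrist force is about zero. I'll retract, then go behind the jaw with the fingers shut.

```bash
python3 -m handwheel '[[[0,-0.02,0],[0,0,0]],[[0,-0.05,0],[0,0,0]],[[0,-0.09,0],[0,0,0]],[[0,-0.11,0],[0,0,0]],[[0,-0.11,0],[0,0,0]],[[0,-0.11,0],[0,0,0]]]'
cat >> h.py <<'E'
def jp(x,z,y=0):
    return CP+Rc.apply(np.array([x,y,z])/1000), Rc*Ro.from_matrix(np.c_[[0,-1,0],[0,0,-1],[1,0,0]])
def jw():
    s=st();R=Ro.from_rotvec(s['eef_rot']);print('tcp cradle',(Rc.inv().apply(s['tcp_pos']-CP)*1000).round(1),'Fc',Rc.inv().apply(s['ft_force']).round(1),'y',Rc.inv().apply(R.as_matrix()[:,1]).round(2))
E
python3 -c "
from h import *
jw()
for q in((214,70),(214,-18)): delta(*jp(*q))"
```

```text
clock: 13.02
tcp_pos: [0.5404, 0.1141, 0.1823]
eef_rot: [-1.832, 0.119, -0.088]
ft_force: [-0.4, 0.3, 0.1]
gripper_width: 0.0599
clk 13.03 q [ 0.35  0.36  1.77 -0.26  1.15  0.6 ] tcp [0.5404 0.1141 0.1823] F [-0.4  0.3  0.1] w 0.0599
tcp cradle [135.8   0.5  79.9] Fc [0.2 0.4 0. ] y [-0.5   0.   -0.86]
shift [0.0004, -0.0307, 0.0727] turn [0.526, -0.001, -0.002] n>= 2.8
shift [0.0005, 0.0454, 0.1168] turn [0.526, -0.001, -0.002] n>= 2.8
```

```bash
python3 -m handwheel '[[[0,-0.01,0.024],[0.17,0,0]],[[0,-0.02,0.048],[0.35,0,0]],[[0,-0.031,0.073],[0.526,0,0]],[[0,-0.031,0.073],[0.526,0,0]],[[0,-0.031,0.073],[0.526,0,0]],[[0,-0.031,0.073],[0.526,0,0]]]' 0
python3 -c "
from h import *
jw()
for q in((214,20),(214,-18)): delta(*jp(*q))"
```

```text
clock: 13.78
tcp_pos: [0.5508, 0.1923, 0.1937]
eef_rot: [-1.309, 0.085, -0.107]
ft_force: [-0.7, -0.1, -1.1]
gripper_width: 0.0
clk 13.78 q [0.19 0.29 1.84 0.31 0.95 0.14] tcp [0.5508 0.1923 0.1937] F [-0.7 -0.1 -1.1] w 0.0
tcp cradle [2.149e+02 1.000e-01 7.050e+01] Fc [-0.5  0.7 -1. ] y [-0.  0. -1.]
shift [0.0001, 0.0505, -0.0008] turn [0.002, -0.0, -0.002] n>= 0.8
shift [0.0002, 0.0885, -0.0007] turn [0.002, -0.0, -0.002] n>= 1.4
```

```bash
python3 -m handwheel '[[[0,0.025,0],[0,0,0]],[[0,0.0505,-0.0008],[0,0,0]],[[0,0.07,-0.0008],[0,0,0]],[[0,0.0885,-0.0008],[0,0,0]],[[0,0.0885,-0.0008],[0,0,0]],[[0,0.0885,-0.008],[0,0,0]],[[0,0.0885,-0.008],[0,0,0]]]'
python3 -c "
from h import *
jw()"
```

```text
clock: 14.65
tcp_pos: [0.5532, 0.2069, 0.1073]
eef_rot: [-1.306, 0.084, -0.11]
ft_force: [1.0, -1.0, 0.1]
gripper_width: -0.0002
clk 14.65 q [0.21 0.41 1.9  0.36 0.78 0.09] tcp [0.5532 0.2069 0.1073] F [ 1.  -1.   0.1] w -0.0002
tcp cradle [206.8  -0.5 -16.8] Fc [-0.8 -1.1  0.3] y [ 0. -0. -1.]
```

```bash
python3 -m handwheel '[[[0,0,-0.002],[0,0,0]],[[0,0,-0.004],[0,0,0]],[[0,0,-0.006],[0,0,0]],[[0,0,-0.008],[0,0,0]],[[0,0,-0.010],[0,0,0]],[[0,0,-0.010],[0,0,0]]]';python3 -c "
from h import *
jw()"
python3 -m handwheel '[[[0,0,-0.0015],[0,0,0]],[[0,0,-0.003],[0,0,0]],[[0,0,-0.0045],[0,0,0]],[[0,0,-0.0045],[0,0,0]]]';python3 -c "
from h import *
jw()"
```

```text
clock: 15.4
tcp_pos: [0.5516, 0.1978, 0.104]
eef_rot: [-1.306, 0.085, -0.109]
ft_force: [-0.1, 0.1, -0.2]
gripper_width: 0.0003
clk 15.4 q [0.2  0.41 1.9  0.36 0.77 0.07] tcp [0.5516 0.1978 0.104 ] F [-0.1  0.1 -0.2] w 0.0003
tcp cradle [197.   -0.  -17.6] Fc [-0.   0.1 -0.2] y [ 0.  0. -1.]
clock: 15.9
tcp_pos: [0.5512, 0.1938, 0.103]
eef_rot: [-1.306, 0.085, -0.109]
ft_force: [0.6, 4.2, -0.1]
gripper_width: 0.0003
clk 15.9 q [0.19 0.41 1.91 0.36 0.77 0.06] tcp [0.5512 0.1938 0.103 ] F [ 0.6  4.2 -0.1] w 0.0003
tcp cradle [ 1.929e+02 -1.000e-01 -1.750e+01] Fc [ 4.  -0.  -1.2] y [ 0.  0. -1.]
```

```bash
for i in 1 2 3; do python3 -m handwheel '[[[0,0,-0.001],[0,0,0]],[[0,0,-0.002],[0,0,0]],[[0,0,-0.003],[0,0,0]]]' >/dev/null;python3 -c "
from h import *
jw()"; done
```

```text
clk 16.27 q [0.19 0.41 1.91 0.36 0.77 0.06] tcp [0.5509 0.191  0.1023] F [ 1.5  4.7 -0.6] w -0.0001
tcp cradle [190.   -0.2 -17.5] Fc [ 4.5 -0.9 -1.8] y [ 0.  0. -1.]
clk 16.65 q [0.18 0.41 1.91 0.36 0.77 0.05] tcp [0.5505 0.1882 0.1015] F [0.7 5.3 0.3] w -0.0002
tcp cradle [187.   -0.2 -17.5] Fc [ 5.2 -0.  -1.1] y [ 0.  0. -1.]
clk 17.02 q [0.18 0.41 1.91 0.37 0.77 0.04] tcp [0.5503 0.1869 0.1012] F [ 1.9 21.   0.4] w 0.0003
tcp cradle [185.8  -0.2 -17.5] Fc [20.5  0.8 -5.1] y [ 0.  0. -1.]
```

```bash
python3 -m handwheel '[[[0,0,-0.0005],[0,0,0]],[[0,0,-0.0005],[0,0,0]]]' >/dev/null;python3 - <<'E'
from h import *
jw();snap('side','s7');snap('top','t7')
A=cv2.resize(cv2.imread('pics/s7.png')[90:180,212:275],None,fx=6,fy=6,interpolation=2);B=cv2.resize(cv2.imread('pics/t7.png')[170:225,145:215],None,fx=6,fy=6,interpolation=2)
i=np.zeros((560,800,3),np.uint8);i[:540,:378]=A;i[:330,380:800]=B; cv2.imwrite('pics/c9.png',cv2.convertScaleAbs(i,alpha=1.2))
E
```

```text
clk 17.27 q [0.18 0.41 1.91 0.37 0.77 0.04] tcp [0.5504 0.187  0.1012] F [ 1.8 18.8  0.2] w 0.0002
tcp cradle [185.8  -0.2 -17.4] Fc [18.3  0.6 -4.7] y [ 0.  0. -1.]
```

View pics/c9.png

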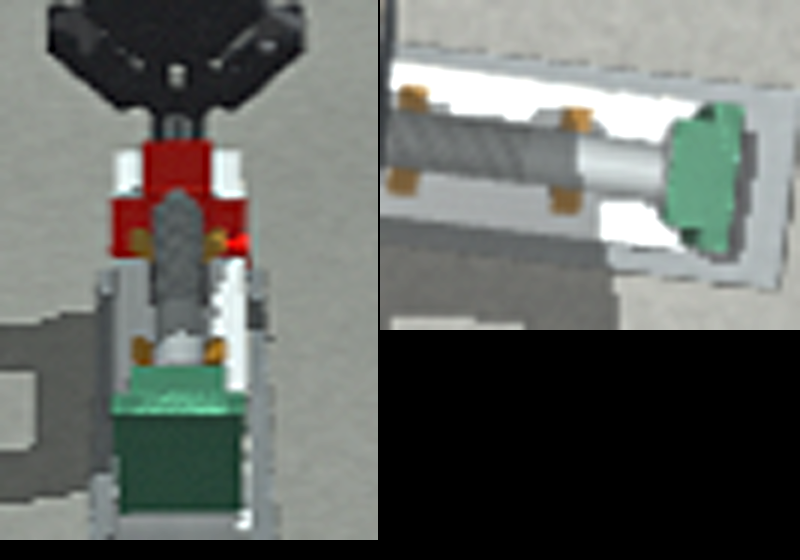

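The side crop shows the red jaw up against the bolt. In the top crop the head, visible before at 645–668, is now wholly under the lip. I'll push a little more to confirm it is home.

```bash
python3 -m handwheel '[[[0,0,-0.0005],[0,0,0]],[[0,0,-0.001],[0,0,0]],[[0,0,-0.001],[0,0,0]]]' >/dev/null;python3 - <<'E'
from h import *
from fit import proj,T
jw()
f=lambda X:((proj(T,Rc.apply(np.array(X)/1000)+CP-[.0015,0,0])-[145,170]+.5)*6-.5+[380,0]).round()
print('lip',f([[15,0,36]]),'headfront xh=0,2,4,6',f([[15,0,19],[17,0,19],[19,0,19],[21,0,19]])[:,0])
E
```

```text
clk 17.75 q [0.18 0.41 1.91 0.37 0.77 0.04] tcp [0.5504 0.1869 0.1013] F [ 0.8 24.6 -0.1] w -0.0003
tcp cradle [185.7  -0.2 -17.4] Fc [23.6  2.4 -6.4] y [ 0.01  0.   -1.  ]
lip [[668. 169.]] headfront xh=0,2,4,6 [664. 659. 654. 650.]
```

```bash
python3 -m handwheel '[[[0,0,0.006],[0,0,0]],[[0,0,0.02],[0,0,0]],[[0,-0.03,0.022],[0,0,0]],[[0,-0.09,0.022],[0,0,0]],[[0,-0.13,0.04],[0,0,0]],[[0,-0.16,0.1],[0,0,0]],[[0,-0.16,0.16],[0,0,0]],[[0,-0.16,0.16],[0,0,0]],[[0,-0.16,0.16],[0,0,0]],[[0,-0.16,0.16],[0,0,0]]]' >/dev/null;python3 - <<'E'
from h import *
from fit import proj,S,T
jw();snap('side','s8');snap('top','t8')
A=cv2.resize(cv2.imread('pics/s8.png')[90:180,212:275],None,fx=6,fy=6,interpolation=2);B=cv2.resize(cv2.imread('pics/t8.png')[165:230,100:225],None,fx=3.35,fy=3.35,interpolation=2)
C=cv2.resize(cv2.imread('pics/t8.png')[90:260,230:400],(300,300));
i=np.zeros((560,800,3),np.uint8);i[:540,:378]=A;i[:B.shape[0],380:380+B.shape[1]]=B;i[240:540,380:680]=C; cv2.imwrite('pics/c10.png',cv2.convertScaleAbs(i,alpha=1.2))
f=lambda X,d,o,k,w:((proj(d,Rc.apply(np.array(X)/1000)+CP)-o+.5)*k-.5+w).round()
P=[[135,0,12],[135,0,0],[156-14,0,6],[155-13,0,6],[118,0,12]]
print(f(P,S,[212,90],6,0).tolist(),f(P,T,[100,165],3.35,[380,0]).tolist())
E
```

```text
clk 19.0 q [0.35 0.25 1.65 0.26 1.13 0.39] tcp [0.564  0.2945 0.2954] F [ 0.   0.  -0.3] w 0.0005
tcp cradle [340.8  -0.  142. ] Fc [-0.  -0.  -0.3] y [-0.  0. -1.]
[[178.0, 194.0], [178.0, 210.0], [178.0, 191.0], [178.0, 191.0], [178.0, 221.0]] [[521.0, 88.0], [522.0, 89.0], [511.0, 87.0], [511.0, 87.0], [545.0, 91.0]]
```

View pics/c10.png

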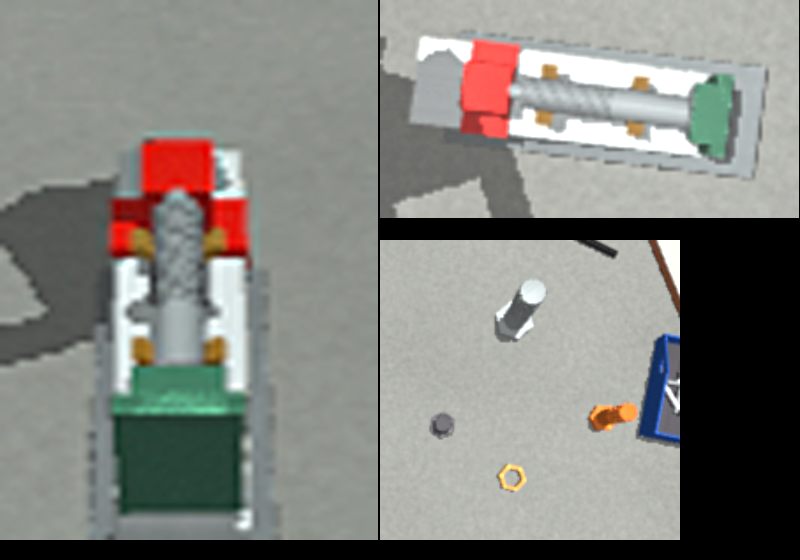

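The final view shows the bolt tip meeting the jaw pin at about (520,89), against (521,88) predicted for a fully seated bolt. The short bolt and nut are where they were. Handing in.

```bash
python3 -c "
from rig import ticket
print(ticket.finish_job())"
```

```text
the job is handed in; nothing more can be done
None
```

I laid the smaller silver bolt in the cradle, head under the green lip and shank in both brass vees. I then pushed the red jaw in until the bolt was held against the end plate, backed the arm clear and handed in at about 19 s of the 50 s.

**Last checks**
- **Seating:** on lowering, the bolt met the vees at the expected height. After release the wrist force fell to about zero, and the pictures show the shank down in both vees.
- **Head home:** the push force rose to about 24 N with only 0.1 mm of further movement. In the last top view the tip meets the jaw pin within about a pixel of where a fully seated bolt should be. The head is hidden under the lip, so I could not see its contact with the plate directly.
- **Bystanders:** the short black bolt and brass nut look undisturbed in the last top view.

**Disagreements**
- **Cameras:** the two cameras differed by about 3 mm across the cradle, and I settled this by comparing the bolt with the cradle in each view.
- **Jaw travel:** the jaw moved only about 8 to 11 mm from first touch, against the 10 to 13 mm I expected. I did not measure exactly where contact began.
- **Grip width:** the gripper read about 21.5 mm on the 24 mm shank, which I could not explain, but the bolt did not slip.

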